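# Gauge the cork on a tea caddy's sloping bottom

## Task

Find out how much cork is left under the steel tea caddy, which lies bottom-up in its sloping stand: take the dial bridge gauge off its zero plate and set it square on the caddy's bottom, both legs on the steel around the cork and the sprung foot on the cork. Press lightly, just enough to seat both legs flat against the spring, keep it so for two seconds so that the reading settles, without leaning hard on the caddy. Then stand the gauge gently back on its zero plate and let go, leaving the kettle, the teapot and the tumblers where they are.

Things in the scene. Friction and masses are not known exactly. Their poses are not given: they have to be found in the camera images.
- gauge_grip (a point): Centre of the black housing of the loose dial bridge gauge (0.32 kg): grip here. Housing 24 mm thick (x), 44 mm wide (y; flat rubber sides: grip across these), 62 mm high (z), white dial on -x. The soles of the gauge are 67 mm below this point along its z, the cross bar's top 37 mm below, the spindle cap 37 mm above (49 mm with the foot pushed in). Axes as gauge.
- gauge: The gauge again: origin on the plane of the soles, midway between the legs; z up through the housing, y along the bar. Steel bar 22 (x) by 102 (y) by 12 mm on two legs 22 (x) by 12 (y) mm and 18 mm high, centred 45 mm either side of the middle. It starts upright on the zero plate. Turned half round about z it works just as well.
- foot (a joint): The gauge's reading, m: travel of its sprung brass foot, a 14 mm disc midway between the legs. 0 = level with the soles, as on the flat plate; grows to 0.012 as it is pushed up. Spring: 2.5 N at 0 plus 0.35 N per mm, about 5 N on the cork, more than the gauge's own weight on the slope. Press until 9 to 15 N bears on the caddy along its axis: this seats the legs well without leaning on it.
- caddy: Round steel caddy, 110 mm across and long, strapped bottom-up in a fixed sloping stand; a rubber cushion gives 1 mm per 25 N along its axis. Origin: centre of the flat steel bottom, 150 mm above the tray; z points out of it, up and, at yaw 0, towards the robot, 32 deg (0.559 rad) from vertical; yaw to 0.35 rad. Bare steel 31 to 54 mm from the axis: the bar may lie in any direction about z.
- cork: Round cork pad, 60 mm across, in the middle of the caddy's bottom, 5 to 10 mm proud of the steel, worn differently each time. Origin: centre of its top face; axes as caddy.
- plate: The gauge's zero plate: dark flat steel, fixed on the tray, 60 (x) by 150 (y) mm, 12 mm thick. Origin: centre of its underside, on the tray (z = 0). The gauge starts within 10 mm of its middle, the bar along the plate's y within 0.1 rad.
- kettle: Chrome kettle, 152 mm across, 206 mm high over its arched handle, spout on its +x side reaching 115 mm out; origin under its middle. Bystander.
- teapot: Turquoise ceramic teapot, 134 mm across, 126 mm high, spout on +x and handle on -x, each reaching about 105 mm out; origin under its middle. Bystander.
- tumbler1: Clear glass tumbler, 68 mm across, 95 mm high; origin under its middle. Bystander.
- tumbler2: Green glass tumbler, 68 mm across, 95 mm high; origin under its middle. Bystander.
There are look-alikes about, which are no part of the job. What is meant by the plate is not green or yellow, and is the larger of those in its own colour.

How it is judged (in metres and radians):
On the way:
1. the gauge stands square on the caddy's bottom, both legs pressed on the steel, its foot on the cork, for 1.5 s (angle between the z axis of gauge and the z axis of caddy, either way round below 0.045 rad and z of gauge in the frame of caddy between -0.001 and 0.001 m and distance between gauge and caddy below 0.012 m and contact force between gauge and caddy above 6 N and contact force between gauge and cork above 1 N and value of joint foot above 0.003 m), for 1.5 s.
At the end, for the whole second after the job is handed in: The gauge stands released and at rest on its zero plate: soles within 1.5 mm of the plate's top, upright within 0.04 rad, its middle within 25 mm of the plate's, its foot reading under 1 mm (z of gauge in the frame of plate between 0.0105 and 0.0135 m and horizontal distance between gauge and plate below 0.025 m and angle between gauge's own z axis and vertical below 0.04 rad and value of joint foot below 0.001 m and linear speed of gauge below 0.01 m/s); the robot touches nothing.
It fails at once if the caddy is leant on hard: more than 25 N between the gauge and the caddy with its cork (contact force between gauge and caddy above 25 N).
It fails at once if the cork is dented: more than 10 N between the gauge and the cork (contact force between gauge and cork above 10 N).
It fails at once if the gauge is banged down on its plate: more than 60 N (contact force between gauge and plate above 60 N).
It fails at once if the fingers or the arm push on the caddy (contact force between any of the fingers, the arm and caddy above 5 N).
It fails at once if the kettle, the teapot or a tumbler is moved over 20 mm or tipped over 0.3 rad (distance of any of kettle, teapot, tumbler1, tumbler2 from where it was at the start of the episode above 0.02 m or angle between any of kettle, teapot, tumbler1, tumbler2's own z axis and vertical above 0.3 rad).
It also fails if it takes over 67 s, if anything falls off the work surface, if the arm or the gripper's body presses on something with over 40 N, if the wrist force passes 120 N, or if a joint passes its speed limit or range.

## Robot

A 7-joint arm with a two-finger parallel gripper is mounted at the origin on the work surface. World frame = base frame: x ahead of the robot, y to its left, z up, the work surface at z = 0. Lengths are in mm, angles in rad, forces in N, time in s.
With the tool pointing down it reaches from about 400 to 925 mm from the base axis. Payload 5.6 kg.
Tool frame: the origin (TCP) lies midway between the tips of the shut fingers; the grasp point (between the pads) lies manip.tcp_to_grasp behind it (manip.tcp_to_grasp is the distance from the TCP to the grasp point, in mm); z points along the fingers, y is the line along which they close (so a half turn about z gives the same grasp; the last joint's range is limited). The gripper opens to 85 mm and grips with 20 to 120 N. Pads are 22 mm wide; open, the fingers measure 114 mm over their backs; the gripper's body (76 mm by 85 mm) begins 54 mm behind the grasp point. The pads swing forward as they close: fully open they stand 13 mm farther back than shut.
Start: joints at [1.227, 0.468, -0.012, 1.603, 0.006, 1.071, -0.056], TCP at [192.544, -620.834, 231.29] pointing down, gripper open.
Joint ranges: [-2.53, 2.53], [-0.31, 2.02], [-1.57, 1.55], [0.28, 2.44], [-1.29, 4.43], [0.15, 1.84], [-2.92, 2.92]. Speed limits (rad/s): [2.57, 2.57, 3.14, 3.14, 3.14, 3.14, 3.14].

## Interface

Orientations are given as a unit quaternion [x, y, z, w].
In Python, from plant import telemetry, eyes, order, manip gives the robot as it stands.
- The arm moves only by the tool drive_tool, never from a script. Its argument "plan" is a list of rows, each a list of 7 numbers: the shift along the world's x, y, z in mm, then the turn, a rotation vector about the world's x, y, z in rad, then the finger opening in mm, from 0 to 85.4. A call has 1 to 8 rows; each row is the pose to reach, as a shift and turn from the pose commanded when the call began; what a row does not reach only later rows make up. A row lasts 1/12 s, in which the tool goes at most 41.7 mm and 7.16 degrees, less where a joint would pass 70% of its speed; a pose out of reach is approached as far as the arm can. A call with a gripper value outside its range is refused whole. The fingers move at their own pace and stop on an object; "squeeze" is the grip in N (left out, the last holds). Time passes only in rows, so rows that repeat a pose let the fingers close. It gives the time, the measured TCP pose, the force, the opening and the grip force at its end, in the units of the state.
- telemetry.get_state(): the state, without advancing time (a new reading comes with each control period).
- eyes.read_camera(name): name is "side" or "top" or "wrist"; returns a dict with "color" (400x640x3 uint8, red, green, blue), "depth" (400x640 float32, mm along the optical axis (not along the pixel's ray), 0 where there is no reading), "mtx" (3x3 intrinsics, pixels), "eye" and "attitude" of the camera in the world; the wrist camera has in their place "hand_eye" (4x4, takes a point from camera to tool coordinates, whose origin is the TCP and whose axes are the flange's). Camera axes: x right, y down, z forward; pixel columns grow to the right and rows downward; lengths in mm; the calibration is good to about 2 mm. The wrist camera is an equidistant fisheye: a pixel r from the principal point sees the ray r / f radians off the axis. A picture is of the moment at which its call begins: read the wrist's pose just before it.
- order.job_done(): hands the job in; it is judged then, once.
The state is a dict: "time": time; "joint_pos": joint angles; "dq": joint speeds; "joint_efforts": joint torques, N m; "eef_pos": TCP position; "eef_rot": TCP orientation; "wrist_force": force on the tool from outside, world axes, zero at the start; "torque": the same for the moment, N m; "opening": finger opening in mm; "gripper_force": force on a finger pad.
Only numpy, scipy, OpenCV 4.12 (cv2) and the standard library are available. Lean on these libraries where they do the work, as an engineer would, in place of code of your own. Each camera call takes 0.05 s, during which the arm holds its last target. There are 200 camera calls.

## Working session

There is one attempt and no reset: what is moved stays moved. The work goes in short steps, Python scripts to look and compute and a tool call to move; the robot and the scene stay as the last step left them, time stands still between calls to the robot, and variables do not carry over. Pictures are saved under pics/ and viewed, at most 10 in all, crops included, and the job is handed in when it is done.

Besides the shell and the picture viewer there is one more tool, called after ">>>" by a JSON object that holds its "name" and its "arguments". drive_tool: Moves the arm, as the interface text tells. Its arguments: {"type":"object","properties":{"plan":{"type":"array","items":{"type":"array","items":{"type":"number"}}},"squeeze":{"type":"number"}},"required":["plan"]}

```bash
mkdir -p pics; ls; cat > h.py <<'E'
import numpy as np, cv2
from scipy.spatial.transform import Rotation as R
from plant import telemetry, eyes, order, manip
def pts(c):
    K=np.array(c["mtx"]);d=c["depth"];v,u=np.mgrid[:400,:640]
    p=np.stack([(u-K[0,2])/K[0,0]*d,(v-K[1,2])/K[1,1]*d,d],-1)
    return p@att(c).T+np.array(c["eye"])
def att(c):
    a=np.array(c["attitude"],float)
    return a if a.shape==(3,3) else R.from_quat(a).as_matrix()
E
python3 - <<'E'
from h import *
s=telemetry.get_state();print({k:np.round(v,3) for k,v in s.items()}, manip.tcp_to_grasp)
ims=[]
for n in("top","side"):
    c=eyes.read_camera(n);print(n,c["mtx"],c["eye"],c["attitude"]);np.savez(n,**c)
    cv2.imwrite(f"pics/{n}.png",c["color"][...,::-1])
E
```

```text
pics
{'time': np.float64(0.0), 'joint_pos': array([ 1.227,  0.468, -0.012,  1.604,  0.006,  1.071, -0.056]), 'dq': array([-0.001, -0.   , -0.002,  0.001,  0.   , -0.001, -0.001]), 'joint_efforts': array([-1.0000e-03, -5.3238e+01,  2.1000e-02, -2.5130e+01,  1.1000e-02,
        8.0000e-03,  0.0000e+00]), 'eef_pos': array([ 192.341, -620.291,  230.322]), 'eef_rot': array([ 0.989,  0.15 , -0.   , -0.001]), 'wrist_force': array([0.629, 0.182, 0.55 ]), 'torque': array([ 0.009,  0.072, -0.013]), 'gripper_force': np.float64(0.0), 'opening': np.float64(85.314)} 18.700000000000003
top [[484.94810692   0.         312.06856755]
 [  0.         484.94810692 198.37878312]
 [  0.           0.           1.        ]] [ 431.31731558   16.24681516 1443.0466341 ] [ 0.71245979 -0.70013928  0.03235738 -0.03404463]
side [[471.39629361   0.         317.57737424]
 [  0.         471.39629361 201.21314893]
 [  0.           0.           1.        ]] [ 443.57840798 1024.59561353  686.31066903] [-0.04954746  0.85594417 -0.51432505  0.01934876]
```

View pics/top.png

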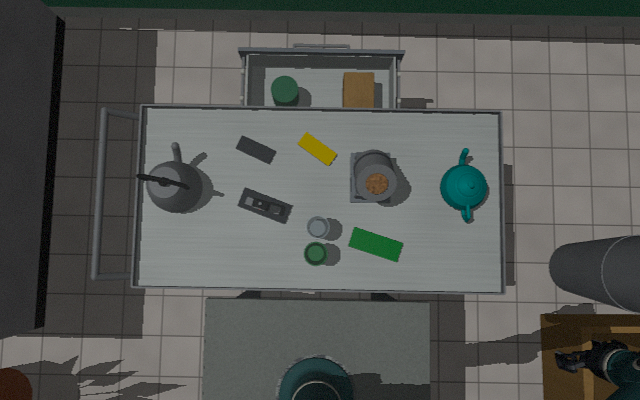

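View pics/side.png

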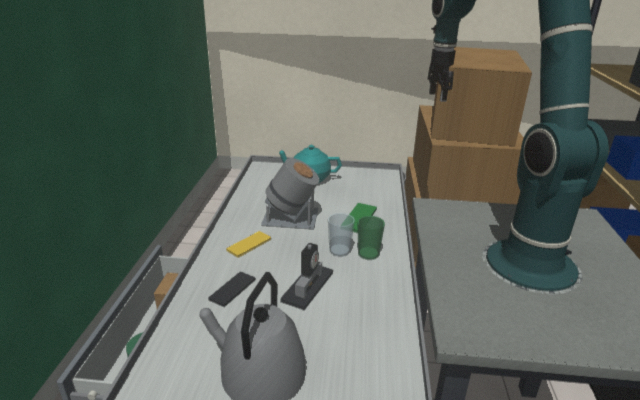

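The top view shows the gauge at pixel (265,205) on the larger dark plate, the dark decoy at (256,150), the caddy with its cork at (376,183), tumblers at (318,227) and (316,253), and the kettle at (175,187). The side view shows the gauge upright at (310,265) and the caddy at (295,185), facing the robot.

```bash
python3 - <<'E'
from h import *
T=dict(np.load("top.npz"));S=dict(np.load("side.npz"))
P=pts(T);Q=pts(S)
print("tray z",np.median(P[270:280,160:300,2]),np.median(Q[300:340,380:400,2]))
def comp(A,x,y):
    return A[(abs(A[...,0]-x)<75)&(abs(A[...,1]-y)<75)]
g=P[205,265];print("gauge px",g, "caddy px",P[183,376], "tumb",P[227,318],P[253,316],"kettle",P[187,175])
# plate: dark pixels around the gauge
hsv=cv2.cvtColor(T["color"],cv2.COLOR_RGB2HSV)
m=np.zeros((400,640),np.uint8);w=np.s_[180:230,230:300];m[w]=(hsv[w][...,2]<75)
r=cv2.minAreaRect(cv2.findNonZero(m));print("plate rect",r)
sel=(m>0)&(abs(P[...,2]-12)<8);p=P[sel];print("plate z",np.median(p[:,2]),len(p))
r=cv2.minAreaRect(p[:,:2].astype(np.float32));print(r)
# gauge high points
for A,n in((P,"top"),(Q,"side")):
    c=A[(abs(A[...,0]-g[0])<80)&(abs(A[...,1]-g[1])<80)]
    for lo,hi in((30,50),(55,105),(105,113),(113,125)):
        q=c[(c[:,2]>lo)&(c[:,2]<hi)]
        if len(q)>3:print(n,lo,len(q),q.mean(0).round(1),np.percentile(q[:,2],[5,50,95]).round(1),cv2.minAreaRect(q[:,:2].astype(np.float32)))
# caddy face
w=np.s_[150:210,345:405]
for A,n,w in((P,"top",np.s_[150:210,345:405]),(Q,"side",np.s_[155:225,260:330])):
    h=A[w].reshape(-1,3);h=h[(h[:,2]>90)];
    print(n,len(h),h.min(0),h.max(0))
    col=cv2.cvtColor((T if n=="top" else S)["color"],cv2.COLOR_RGB2HSV)[w].reshape(-1,3)
    k=A[w].reshape(-1,3)[(col[:,1]>80)&(col[:,0]<25)]
    k=k[k[:,2]>100];c=np.median(k,0);k=k[np.linalg.norm(k-c,axis=1)<35]
    u,s_,vt=np.linalg.svd(k-k.mean(0));nn=vt[2]*np.sign(vt[2][2]);print("cork",len(k),k.mean(0),nn,"tilt",np.arccos(nn[2]),"yaw",np.arctan2(-nn[1],-nn[0]),"rms",np.std((k-k.mean(0))@nn))
E
```

```text
tray z 0.5806557837445325 -0.4284732099652615
gauge px [536.14993575 149.82556899 111.76942214] caddy px [ 596.5857281  -149.54703876  157.69829618] tumb [481.87433453   1.83234763   6.87574272] [405.4088503    6.4923347   10.62664092] kettle [580.17392243 396.01472841 125.5205828 ]
plate rect ((264.76275634765625, 205.32440185546875), (51.156700134277344, 20.34876823425293), 21.250505447387695)
plate z 12.387734222503923 668
((543.3510131835938, 161.00927734375), (150.8769073486328, 60.14521789550781), 69.7371826171875)
top 30 135 [538.5 157.5  42.2] [36.  42.5 46.9] ((540.5167846679688, 163.3767547607422), (102.75746154785156, 22.154050827026367), 73.01214599609375)
top 55 47 [530.8 156.4  91. ] [ 63.9  96.6 104.3] ((537.2832641601562, 163.846435546875), (45.14210891723633, 24.469274520874023), 72.57613372802734)
top 105 103 [539.9 162.9 109.5] [105.7 109.7 112.8] ((539.8426513671875, 163.94638061523438), (41.5044059753418, 25.387304306030273), 69.7414321899414)
top 113 25 [542.1 164.3 115.3] [113.5 114.4 119.9] ((540.4246826171875, 163.1868896484375), (38.26475524902344, 18.450738
[... 474 characters left out ...]
7584228515625)
side 113 11 [542.6 166.2 114.6] [113.2 114.2 116.2] ((543.1838989257812, 165.92832946777344), (6.7222771644592285, 8.856025695800781), 31.55470085144043)
top 1731 [ 431.31731558 -206.05861493   90.14783526] [ 699.20049373   16.24681516 1443.0466341 ]
cork 363 [ 596.20665782 -150.80212682  155.78586862] [-5.26377029e-01 -6.86620596e-04  8.50250994e-01] tilt 0.5543343845379581 yaw 0.0013044266165575824 rms 2.621012137621468
side 1621 [ 443.57840798 -413.73002747   90.05067739] [ 700.67263905 1024.59561353  686.31066903]
cork 156 [ 598.44859799 -146.58821296  155.19582339] [-0.52483934 -0.00468212  0.85118843] tilt 0.5525508924412507 yaw 0.008920815226009335 rms 1.101681967384843
```

>>> {"name": "drive_tool", "arguments": {"plan": [[14.5, 32.7, 3, 0, 0, -0.025, 85], [29, 65.4, 6, 0, 0, -0.05, 85], [43.5, 98.1, 10, 0, 0, -0.075, 85], [58, 130.8, 14, 0, 0, -0.1, 85], [72.5, 163.5, 18, 0, 0, -0.125, 85], [87, 196.2, 22, 0, 0, -0.15, 85], [101.5, 228.9, 26, 0, 0, -0.175, 85], [116, 261.6, 30, 0, 0, -0.2, 85]]}}

```text
time: 0.77
eef_pos: [308.7, -357.4, 261.2]
eef_rot: [0.999, 0.05, -0.0, -0.0]
wrist_force: [1.0, -0.8, 0.1]
opening: 85.1
gripper_force: 0.0
```

>>> {"name": "drive_tool", "arguments": {"plan": [[14.5, 32.7, 0, 0, 0, -0.025, 85], [29, 65.4, 0, 0, 0, -0.05, 85], [43.5, 98.1, 0, 0, 0, -0.075, 85], [58, 130.8, 0, 0, 0, -0.1, 85], [72.5, 163.5, 0, 0, 0, -0.125, 85], [87, 196.2, 0, 0, 0, -0.15, 85], [101.5, 228.9, 0, 0, 0, -0.175, 85], [116, 261.6, 0, 0, 0, -0.2, 85]]}}

```text
time: 1.43
eef_pos: [424.6, -96.0, 261.3]
eef_rot: [0.999, -0.05, -0.0, 0.0]
wrist_force: [1.8, -0.6, 0.5]
opening: 84.8
gripper_force: 0.0
```

>>> {"name": "drive_tool", "arguments": {"plan": [[14.5, 32.7, 0, 0, 0, -0.025, 85], [29, 65.4, 0, 0, 0, -0.05, 85], [43.5, 98.1, 0, 0, 0, -0.075, 85], [58, 130.8, 0, 0, 0, -0.1, 85], [72.5, 163.5, 0, 0, 0, -0.125, 85], [87, 196.2, 0, 0, 0, -0.15, 85], [102, 228.9, 0, 0, 0, -0.175, 85], [117, 261.6, 0, 0, 0, -0.2, 85]]}}

```text
time: 2.1
eef_pos: [541.8, 165.4, 260.9]
eef_rot: [0.989, -0.15, -0.0, 0.0]
wrist_force: [-0.9, -0.2, 0.4]
opening: 85.1
gripper_force: 0.0
```

```bash
cat >> h.py <<'E'
def wrist():
    s=telemetry.get_state();c=eyes.read_camera("wrist");K=np.array(c["mtx"]);d=c["depth"].astype(float)
    v,u=np.mgrid[:400,:640];x=(u-K[0,2])/K[0,0];y=(v-K[1,2])/K[1,1];r=np.hypot(x,y)+1e-9
    # depth along the optical axis: p = d*(tan(r)*x/r, tan(r)*y/r, 1)
    t=np.tan(np.minimum(r,1.5))/r
    p=np.stack([x*t*d,y*t*d,d],-1);H=np.array(c["hand_eye"])
    p=p@H[:3,:3].T+H[:3,3]
    W=p@R.from_quat(s["eef_rot"]).as_matrix().T+np.array(s["eef_pos"])
    W[d<=0]=np.nan
    return s,c,W
E
python3 - <<'E'
from h import *
s,c,W=wrist();print(np.round(s["joint_pos"],2),c["hand_eye"],c["mtx"])
cv2.imwrite("pics/w1.png",c["color"][...,::-1])
q=W[(abs(W[...,0]-541)<85)&(abs(W[...,1]-164)<85)]
for lo,hi in((-3,3),(8,16),(36,48),(60,105),(106,113),(113,120)):
    k=q[(q[:,2]>lo)&(q[:,2]<hi)]
    if len(k)>9:print(lo,len(k),np.median(k,0).round(1),[np.round(a,1) for a in cv2.minAreaRect(k[:,:2].astype(np.float32))])
E
```

```text
[ 0.06  0.35 -0.52  1.75  0.19  1.09 -2.39] [[ 8.11964585e-04 -9.63254477e-01 -2.68589191e-01  6.75927250e+01]
 [ 9.99999662e-01  8.17467421e-04  9.13482660e-05 -6.29429628e-02]
 [ 1.31571287e-04 -2.68589174e-01  9.63254815e-01 -1.42069597e+02]
 [ 0.00000000e+00  0.00000000e+00  0.00000000e+00  1.00000000e+00]] [[309.70691629   0.         318.05341091]
 [  0.         309.70691629 200.77065239]
 [  0.           0.           1.        ]]
-3 10019 [564.1 160.3  -0.6] [array([541., 164.]), array([170. , 169.9]), np.float64(0.0)]
8 3323 [554.4 158.6  11.4] [array([544.3, 162.5]), array([150.3,  60.6]), np.float64(69.7)]
36 820 [544.2 168.5  41.4] [array([541.8, 164.8]), array([102.2,  21.3]), np.float64(72.9)]
60 336 [552.1 162.8  88. ] [array([540. , 164.7]), array([45.7, 28.4]), np.float64(73.0)]
106 950 [542.7 163.5 109.1] [array([542. , 164.2]), array([43.4, 23.1]), np.float64(73.1)]
113 72 [541.9 164.8 115.4] [array([541.5, 164. ]), array([8.6, 8.6]), np.float64(72.7)]
```

View pics/w1.png

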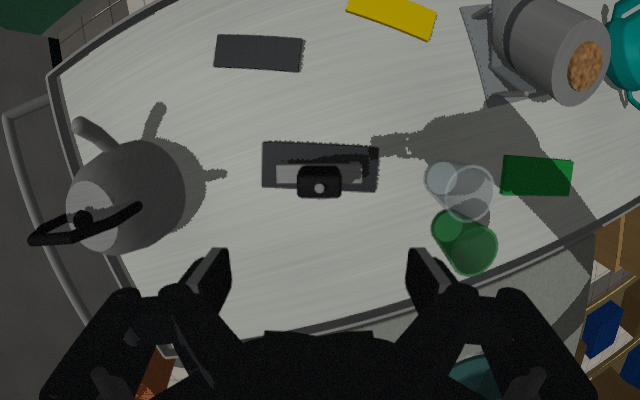

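The wrist view shows the gauge housing at (319,182) on its plate, the caddy at the upper right with its cork at (585,66), and the tumblers clear of the descent.

>>> {"name": "drive_tool", "arguments": {"plan": [[0, -0.5, -35, 0, 0, 0.005, 85], [0, -1, -70, 0, 0, 0.005, 85], [0, -1, -105, 0, 0, 0.005, 85], [0, -1, -135, 0, 0, 0.005, 85], [0, -1, -160, 0, 0, 0.005, 85], [0, -1, -180, 0, 0, 0.005, 85], [0, -1, -195, 0, 0, 0.005, 85], [0, -1, -202, 0, 0, 0.005, 85]]}}

```text
time: 2.82
eef_pos: [539.8, 162.1, 56.7]
eef_rot: [0.989, -0.147, -0.002, 0.001]
wrist_force: [-0.3, 0.1, 0.3]
opening: 84.8
gripper_force: 0.0
```

>>> {"name": "drive_tool", "arguments": {"plan": [[0, 0, 0, 0, 0, 0, 60], [0, 0, 0, 0, 0, 0, 48], [0, 0, 0, 0, 0, 0, 42], [0, 0, 0, 0, 0, 0, 38], [0, 0, 0, 0, 0, 0, 35], [0, 0, 0, 0, 0, 0, 35], [0, 0, 0, 0, 0, 0, 35], [0, 0, 0, 0, 0, 0, 35]], "squeeze": 50}}

```text
time: 3.48
eef_pos: [542.6, 163.4, 60.7]
eef_rot: [0.989, -0.147, 0.001, -0.0]
wrist_force: [-0.3, 0.1, 6.6]
opening: 43.2
gripper_force: 52.1
```

>>> {"name": "drive_tool", "arguments": {"plan": [[0, 0, 4, 0, 0, 0, 35], [0, 0, 12, 0, 0, 0, 35], [0, 0, 28, 0, 0, 0, 35], [0, 0, 55, 0, 0, 0, 35], [0, 0, 90, 0, 0, 0, 35], [0, -10, 125, 0, 0, 0, 35], [0, -30, 155, 0, 0, 0, 35], [3, -55, 180, 0, 0, 0, 35]]}}

```text
time: 4.15
eef_pos: [543.7, 109.6, 242.0]
eef_rot: [0.99, -0.144, 0.0, -0.001]
wrist_force: [1.5, 0.1, -2.9]
opening: 43.8
gripper_force: 51.7
```

>>> {"name": "drive_tool", "arguments": {"plan": [[0, -30, 10, 0, 0, 0.04, 35], [0, -60, 15, 0, 0, 0.08, 35], [0, -90, 20, 0, 0, 0.12, 35], [0, -120, 20, 0, 0, 0.16, 35], [0, -150, 20, 0, 0, 0.2, 35], [0, -180, 20, 0, 0, 0.24, 35], [0, -200, 20, 0, 0, 0.28, 35], [0, -200, 20, 0, 0, 0.297, 35]]}}

```text
time: 4.82
eef_pos: [543.4, -98.4, 258.9]
eef_rot: [1.0, -0.002, -0.001, 0.001]
wrist_force: [-0.3, -0.3, -3.5]
opening: 43.3
gripper_force: 51.7
```

```bash
python3 - <<'E'
from h import *
s,c,W=wrist();print({k:np.round(s[k],3) for k in("time","joint_pos","eef_pos","eef_rot","wrist_force","torque")})
cv2.imwrite("pics/w2.png",c["color"][...,::-1]);np.savez("w2",W=W,color=c["color"])
hsv=cv2.cvtColor(c["color"],cv2.COLOR_RGB2HSV)
near=(np.linalg.norm(W-np.array([600,-149,150]),axis=-1)<70)
k=W[near&(hsv[...,1]>80)&(hsv[...,0]<25)]
n=np.linalg.svd(k-k.mean(0),full_matrices=False)[2][2];n*=np.sign(n[2]);print("cork",len(k),k.mean(0),n,np.arccos(n[2]),np.arctan2(-n[1],-n[0]))
nn=np.array([-np.sin(.559),0,np.cos(.559)]);h=(W-k.mean(0))@nn
m=near&(h<-3)&(h>-13)&(hsv[...,1]<60)
k2=W[m];print("steel",len(k2),np.median(h[m]),k2.mean(0))
n=np.linalg.svd(k2-k2.mean(0),full_matrices=False)[2][2];n*=np.sign(n[2]);print(n,np.arccos(n[2]))
E=np.array([[np.cos(.559),0,np.sin(.559)],[0,1,0]])
e=((k2-[600,-149,150])@E.T).astype(np.float32);print(cv2.minEnclosingCircle(e))
e=((k-[600,-149,150])@E.T).astype(np.float32);print(cv2.minEnclosingCircle(e))
E
```

```text
{'time': np.float64(4.817), 'joint_pos': array([ 0.507,  0.322, -0.477,  1.79 ,  0.17 ,  1.071, -1.605]), 'eef_pos': array([543.367, -98.424, 258.883]), 'eef_rot': array([ 1.   , -0.002, -0.001,  0.001]), 'wrist_force': array([-0.313, -0.31 , -3.499]), 'torque': array([-0.074, -0.006, -0.025])}
cork 3579 [ 598.60070362 -149.6462509   155.85958359] [-0.51986893  0.00265215  0.85424192] 0.5467054254891366 -0.005101538727055455
steel 7899 -5.60399925437684 [ 607.6252596  -147.29429751  154.70224245]
[-0.52394217  0.00254757  0.85175003] 0.5514799677708867
((-0.9197497367858887, -1.7737823724746704), 55.617759704589844)
((-2.0757577419281006, -3.75382399559021), 32.656089782714844)
```

View pics/w2.png

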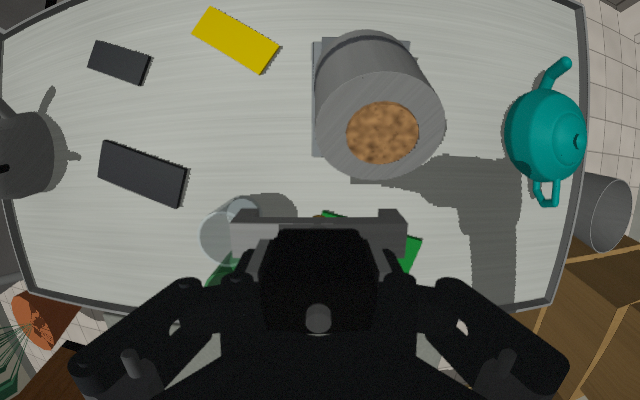

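The wrist view shows the caddy's steel ring centred near (380,125), with the cork at (383,132). The gauge bar sits level in the grip, from (230,225) to (407,225), and the zero plate is at (143,173).

>>> {"name": "drive_tool", "arguments": {"plan": [[1, -8, 0, 0, -0.08, 0, 35], [2, -16, 0, 0, -0.16, 0, 35], [3, -24, 0, 0, -0.24, 0, 35], [4, -32, -3, 0, -0.32, 0, 35], [5, -40, -10, 0, -0.4, 0, 35], [6, -47, -18, 0, -0.48, 0, 35], [6.5, -51.5, -25, 0, -0.556, 0, 35], [6.5, -51.5, -29, 0, -0.556, 0, 35]]}}

```text
time: 5.53
eef_pos: [546.5, -143.3, 227.0]
eef_rot: [0.962, 0.0, 0.272, -0.0]
wrist_force: [-1.8, -0.3, -4.7]
opening: 43.5
gripper_force: 52.1
```

>>> {"name": "drive_tool", "arguments": {"plan": [[0, 0, 0, 0, 0, 0, 35], [0, 0, 0, 0, 0, 0, 35], [0, 0, 0, 0, 0, 0, 35]]}}

```text
time: 5.78
eef_pos: [552.6, -142.5, 231.5]
eef_rot: [0.961, 0.002, 0.275, 0.0]
wrist_force: [0.6, -0.4, -3.0]
opening: 43.5
gripper_force: 52.0
```

```bash
python3 - <<'E'
from h import *
s,c,W=wrist();print({k:np.round(s[k],3) for k in("time","joint_pos","eef_pos","eef_rot","wrist_force","torque")})
M=R.from_quat(s["eef_rot"]).as_matrix();print("tool axes",M.round(4).T)
cv2.imwrite("pics/w3.png",c["color"][...,::-1])
hsv=cv2.cvtColor(c["color"],cv2.COLOR_RGB2HSV)
n0=np.array([-np.sin(.556),0,np.cos(.556)]);C=np.array([599.5,-150,150.3])
h=(W-C)@n0;rad=np.linalg.norm((W-C)-h[...,None]*n0,axis=-1)
for nm,m in(("steel",(rad>33)&(rad<52)&(abs(h)<4)),("cork",(rad<27)&(h>3)&(h<13))):
    k=W[m];n=np.linalg.svd(k-k.mean(0),full_matrices=False)[2][2];n*=np.sign(n[2]);print(nm,len(k),np.median(h[m]),n.round(4),k.mean(0).round(1))
# gauge points seen, in tool frame
T=(W-np.array(s["eef_pos"]))@M
m=(abs(T[...,0])<20)&(abs(T[...,1])<60)&(T[...,2]>0)&(T[...,2]<52)
k=T[m];print(len(k),k.min(0),k.max(0))
b=k[(abs(k[:,1])>26)];print("bar",len(b),[np.percentile(b[:,i],[2,50,98]).round(1) for i in range(3)])
for a,z in((-60,-26),(26,60)):
    q=b[(b[:,1]>a)&(b[:,1]<z)];print(np.median(q,0))
S=eyes.read_camera("side");cv2.imwrite("pics/s3.png",cv2.resize(S["color"][120:240,220:380,::-1],None,fx=4,fy=4))
np.savez("side3",**S)
E
```

```text
{'time': np.float64(5.783), 'joint_pos': array([ 0.814,  0.183, -0.586,  2.166, -0.138,  0.285, -1.18 ]), 'eef_pos': array([ 552.6  , -142.484,  231.531]), 'eef_rot': array([0.961, 0.002, 0.275, 0.   ]), 'wrist_force': array([ 0.631, -0.416, -3.044]), 'torque': array([-0.014,  0.949,  0.049])}
tool axes [[ 0.8489  0.0045  0.5285]
 [ 0.0043 -1.      0.0015]
 [ 0.5285  0.001  -0.8489]]
steel 4378 -0.23964388152587796 [-5.301e-01 -3.000e-04  8.479e-01] [ 621.4 -148.3  163.6]
cork 2382 5.4861129448431765 [-5.325e-01 -2.000e-04  8.464e-01] [ 603.7 -150.   159.4]
4697 [-1.31612722e+01 -5.15576841e+01  2.97434513e-03] [11.17931762 51.33534675 49.41505045]
bar 2992 [array([-10.5,   5.2,   9.7]), array([-50.4, -26.1,  50. ]), array([17.8, 19.3, 47.3])]
[  5.21974749 -41.4577342   19.31313989]
[ 5.25133256 41.24168214 19.2429214 ]
```

View pics/w3.png

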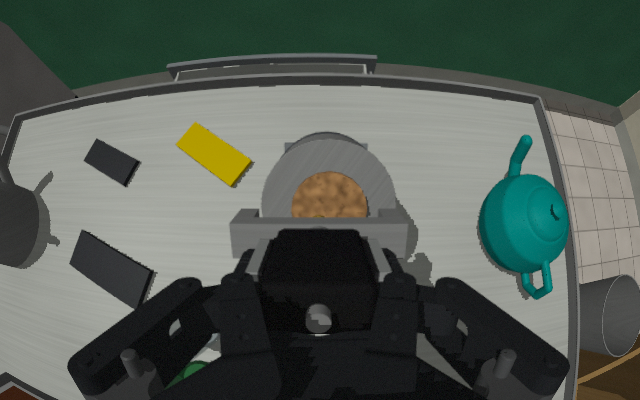

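View pics/s3.png

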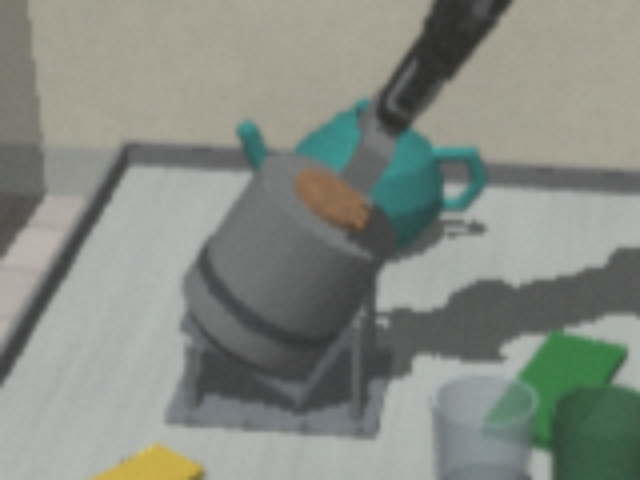

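The wrist view shows the bar from (230,235) to (407,235), directly below the cork at (330,195). The side crop shows the gauge poised above the caddy face and parallel to it. The measured steel normal agrees with the tool axis.

>>> {"name": "drive_tool", "arguments": {"plan": [[2, -2, -4, 0, 0, 0, 35], [4, -4, -8, 0, 0, 0, 35], [6, -6, -12, 0, 0, 0, 35], [8, -7.5, -16, 0, 0, 0, 35], [10, -7.5, -20, 0, 0, 0, 35], [12, -7.5, -24, 0, 0, 0, 35], [14, -7.5, -28, 0, 0, 0, 35], [15.6, -7.5, -30.3, 0, 0, 0, 35]]}}

```text
time: 6.55
eef_pos: [566.6, -150.8, 199.2]
eef_rot: [0.962, 0.001, 0.274, 0.0]
wrist_force: [-0.1, 0.2, -3.1]
opening: 43.7
gripper_force: 52.1
```

>>> {"name": "drive_tool", "arguments": {"plan": [[0, 0, 0, 0, 0, 0, 35], [0, 0, 0, 0, 0, 0, 35], [0, 0, 0, 0, 0, 0, 35], [0, 0, 0, 0, 0, 0, 35]]}}

```text
time: 6.88
eef_pos: [566.7, -151.1, 200.3]
eef_rot: [0.962, 0.001, 0.275, 0.001]
wrist_force: [-0.5, -0.3, -3.3]
opening: 43.4
gripper_force: 52.1
```

```bash
python3 - <<'E'
from h import *
s,c,W=wrist();M=R.from_quat(s["eef_rot"]).as_matrix();print(s["eef_pos"],s["joint_pos"][5],"z",M[:,2],s["wrist_force"],s["torque"])
n=np.array([-.53,0,.848]);C=np.array([599.6,-150,150.1]);d=s["eef_pos"]-C
print("h",d@n-48,"e",d@[.848,0,.53],"y",d[1], "F.n",s["wrist_force"]@n)
h=(W-C)@n;rad=np.linalg.norm((W-C)-h[...,None]*n,axis=-1);m=(rad>36)&(rad<52)&(abs(h)<4)
print("steel",m.sum(),np.median(h[m]))
E
```

```text
[ 566.70682244 -151.09084114  200.26326829] 0.21390173507770263 z [ 5.28096403e-01 -2.86018643e-04 -8.49184378e-01] [-0.5285613  -0.34912021 -3.28456701] [ 0.02664187  0.93610416 -0.00806714]
h 11.971835618071708 e -1.3068823775805427 y -1.0908411449877065 F.n -2.5051753366097747
steel 4595 -0.042086007217889
```

>>> {"name": "drive_tool", "arguments": {"plan": [[1, 0, -1.6, 0, 0, 0, 35], [2, 0, -3.2, 0, 0, 0, 35], [3, 0, -4.8, 0, 0, 0, 35], [3.7, 0, -5.9, 0, 0, 0, 35], [4.2, 0, -6.7, 0, 0, 0, 35], [4.5, 0, -7.2, 0, 0, 0, 35], [4.8, 0, -7.7, 0, 0, 0, 35], [4.8, 0, -7.7, 0, 0, 0, 35]]}}

```text
time: 7.6
eef_pos: [571.5, -151.2, 192.3]
eef_rot: [0.962, 0.001, 0.274, 0.001]
wrist_force: [-2.5, -0.7, -0.1]
opening: 43.2
gripper_force: 52.3
```

>>> {"name": "drive_tool", "arguments": {"plan": [[0.2, 0, -0.3, 0, 0, 0, 35], [0.3, 0, -0.5, 0, 0, 0, 35], [0.5, 0, -0.8, 0, 0, 0, 35], [0.6, 0, -1, 0, 0, 0, 35], [0.8, 0, -1.3, 0, 0, 0, 35], [0.8, 0, -1.3, 0, 0, 0, 35]]}}

```text
time: 8.1
eef_pos: [572.3, -151.2, 191.1]
eef_rot: [0.962, 0.001, 0.275, 0.0]
wrist_force: [-3.1, -1.3, 0.9]
opening: 43.5
gripper_force: 52.4
```

>>> {"name": "drive_tool", "arguments": {"plan": [[0.15, 0, -0.25, 0, 0, 0, 35], [0.25, 0, -0.4, 0, 0, 0, 35], [0.4, 0, -0.65, 0, 0, 0, 35], [0.5, 0, -0.85, 0, 0, 0, 35], [0.5, 0, -0.85, 0, 0, 0, 35]]}}

```text
time: 8.52
eef_pos: [572.6, -151.2, 190.4]
eef_rot: [0.962, 0.001, 0.274, 0.001]
wrist_force: [-6.5, -0.5, 6.1]
opening: 43.7
gripper_force: 53.5
```

>>> {"name": "drive_tool", "arguments": {"plan": [[0.05, 0, -0.1, 0, 0, 0, 35], [0.1, 0, -0.2, 0, 0, 0, 35], [0.15, 0, -0.25, 0, 0, 0, 35], [0.15, 0, -0.25, 0, 0, 0, 35]]}}

```text
time: 8.85
eef_pos: [572.7, -151.2, 190.4]
eef_rot: [0.962, 0.001, 0.274, 0.001]
wrist_force: [-8.6, -1.5, 7.9]
opening: 43.3
gripper_force: 53.7
```

>>> {"name": "drive_tool", "arguments": {"plan": [[0, 0, 0, 0, 0, 0, 35], [0, 0, 0, 0, 0, 0, 35], [0, 0, 0, 0, 0, 0, 35], [0, 0, 0, 0, 0, 0, 35]]}}

```text
time: 9.18
eef_pos: [572.7, -151.2, 190.4]
eef_rot: [0.962, 0.001, 0.274, 0.001]
wrist_force: [-8.3, -1.2, 7.6]
opening: 43.5
gripper_force: 53.6
```

```bash
python3 - <<'E'
from h import *
n=np.array([-.53,0,.848]);e=np.array([.848,0,.53])
s,c,W=wrist();M=R.from_quat(s["eef_rot"]).as_matrix()
f=s["wrist_force"];t=s["torque"]
print("delta n",f@n+2.5,"e",f@e+2.2,"T e,y,n",t@e,t[1]-.936,t@n,"toolz",M[:,2])
T=(W-np.array(s["eef_pos"]))@M
m=(abs(T[...,0])<20)&(abs(T[...,1])>26)&(abs(T[...,1])<52)&(T[...,2]>15)&(T[...,2]<22)
k=T[m];A=np.c_[k[:,:2],np.ones(len(k))];print("bar top plane in tool",np.linalg.lstsq(A,k[:,2],rcond=None)[0],len(k))
C=np.array([599.6,-150,150.1]);h=(W-C)@n;rad=np.linalg.norm((W-C)-h[...,None]*n,axis=-1);m=(rad>33)&(rad<54)&(abs(h)<3)&(W[...,0]>612)
k=W[m];q=np.linalg.svd(k-k.mean(0),full_matrices=False)[2][2];print("steel",len(k),np.median(h[m]),q*np.sign(q[2]))
cv2.imwrite("pics/w4.png",c["color"][130:330,180:460,::-1].repeat(2,0).repeat(2,1))
E
```

```text
delta n 13.36407364453218 e -0.802789661541782 T e,y,n 0.009460949035260378 0.33071329088888046 -0.009626084045931283 toolz [ 5.27818430e-01 -5.82127000e-04 -8.49357031e-01]
bar top plane in tool [ 2.28915423e-02 -8.46866292e-04  1.89409151e+01] 2179
steel 5455 -0.5125202749295912 [-5.30636841e-01  2.44188347e-04  8.47599247e-01]
```

View pics/w4.png

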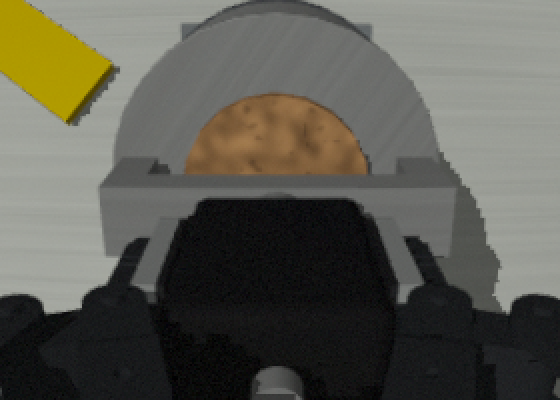

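The crop shows both legs down on the steel either side of the cork. The bearing force is about 13 N and the caddy has sunk about 0.5 mm, so I hold here.

>>> {"name": "drive_tool", "arguments": {"plan": [[0, 0, 0, 0, 0, 0, 35], [0, 0, 0, 0, 0, 0, 35], [0, 0, 0, 0, 0, 0, 35], [0, 0, 0, 0, 0, 0, 35], [0, 0, 0, 0, 0, 0, 35], [0, 0, 0, 0, 0, 0, 35], [0, 0, 0, 0, 0, 0, 35], [0, 0, 0, 0, 0, 0, 35]]}}

```text
time: 9.9
eef_pos: [572.7, -151.2, 190.4]
eef_rot: [0.962, 0.001, 0.274, 0.001]
wrist_force: [-8.0, -1.4, 8.3]
opening: 43.4
gripper_force: 53.6
```

>>> {"name": "drive_tool", "arguments": {"plan": [[0, 0, 0, 0, 0, 0, 35], [0, 0, 0, 0, 0, 0, 35], [0, 0, 0, 0, 0, 0, 35], [0, 0, 0, 0, 0, 0, 35], [0, 0, 0, 0, 0, 0, 35], [0, 0, 0, 0, 0, 0, 35], [0, 0, 0, 0, 0, 0, 35], [0, 0, 0, 0, 0, 0, 35]]}}

```text
time: 10.57
eef_pos: [572.7, -151.2, 190.4]
eef_rot: [0.962, 0.001, 0.274, 0.001]
wrist_force: [-8.5, -0.9, 8.3]
opening: 43.7
gripper_force: 53.6
```

>>> {"name": "drive_tool", "arguments": {"plan": [[0, 0, 0, 0, 0, 0, 35], [0, 0, 0, 0, 0, 0, 35], [0, 0, 0, 0, 0, 0, 35], [0, 0, 0, 0, 0, 0, 35], [0, 0, 0, 0, 0, 0, 35], [0, 0, 0, 0, 0, 0, 35], [0, 0, 0, 0, 0, 0, 35], [0, 0, 0, 0, 0, 0, 35]]}}

```text
time: 11.23
eef_pos: [572.7, -151.2, 190.4]
eef_rot: [0.962, 0.001, 0.274, 0.001]
wrist_force: [-8.4, -0.6, 7.6]
opening: 43.5
gripper_force: 53.6
```

```bash
python3 - <<'E'
from h import *
n=np.array([-.53,0,.848]);e=np.array([.848,0,.53])
s,c,W=wrist();M=R.from_quat(s["eef_rot"]).as_matrix();f=s["wrist_force"]
print("dn",f@n+2.5,"de",f@e+2.2)
T=(W-np.array(s["eef_pos"]))@M
# spindle cap top (reading) and housing plane in tool frame
for nm,m in(("cap",(abs(T[...,0])<5)&(abs(T[...,1])<5)&(T[...,2]<-40)&(T[...,2]>-75)),("house top",(abs(T[...,0])<11)&(abs(T[...,1])<18)&(abs(T[...,1])>7)&(T[...,2]<-40)&(T[...,2]>-60)),("front",(abs(T[...,0]-12)<3)&(abs(T[...,1])<14)&(T[...,2]>-45)&(T[...,2]<5))):
    k=T[m]
    if len(k)>9: print(nm,len(k),np.percentile(k,[5,50,95],axis=0).round(1).tolist())
    if nm=="front" and len(k)>9: print(np.polyfit(k[:,2],k[:,0],1))
E
```

```text
dn 13.37960888031854 de -0.943814099688451
cap 947 [[-1.8, -4.3, -61.3], [1.6, -0.2, -55.3], [4.2, 4.2, -48.5]]
house top 3368 [[-8.3, -16.9, -49.8], [3.6, -7.1, -48.8], [10.6, 16.8, -42.3]]
front 3221 [[9.9, -12.6, -43.3], [10.4, 0.1, -26.4], [10.9, 12.6, 0.2]]
[-3.75825604e-03  1.03217993e+01]
```

The front face is parallel to the tool within 0.004 rad and the load held steady at 13.4 N for over 2.5 s. Retreating.

>>> {"name": "drive_tool", "arguments": {"plan": [[-0.5, 0, 0.8, 0, 0, 0, 35], [-1.6, 0, 2.5, 0, 0, 0, 35], [-4, 0, 6.4, 0, 0, 0, 35], [-8, 0, 13, 0, 0, 0, 35], [-14, 0, 22, 0, 0, 0, 35], [-20, 0, 32, 0, 0, 0, 35], [-25, 0, 42, 0, 0.05, 0, 35], [-27, 2, 52, 0, 0.12, 0, 35]]}}

```text
time: 11.95
eef_pos: [542.6, -149.5, 241.1]
eef_rot: [0.977, 0.0, 0.213, 0.0]
wrist_force: [0.8, 0.6, -3.2]
opening: 43.4
gripper_force: 52.0
```

>>> {"name": "drive_tool", "arguments": {"plan": [[0, 8, 4, 0, 0.08, 0, 35], [0, 16, 8, 0, 0.16, 0, 35], [0, 26, 12, 0, 0.24, 0, 35], [0, 38, 16, 0, 0.32, 0, 35], [0, 52, 18, 0, 0.4, 0, 35], [0, 68, 18, 0, 0.436, 0, 35], [0, 86, 18, 0, 0.436, 0, 35], [0, 104, 18, 0, 0.436, 0, 35]]}}

```text
time: 12.62
eef_pos: [546.2, -43.4, 259.8]
eef_rot: [1.0, 0.002, -0.0, -0.001]
wrist_force: [0.1, 0.9, -3.6]
opening: 43.5
gripper_force: 52.0
```

>>> {"name": "drive_tool", "arguments": {"plan": [[0, 25, 0, 0, 0, -0.04, 35], [0, 52, 0, 0, 0, -0.08, 35], [0, 82, 0, 0, 0, -0.12, 35], [0, 112, 0, 0, 0, -0.16, 35], [0, 142, 0, 0, 0, -0.2, 35], [0, 170, 0, 0, 0, -0.24, 35], [0, 190, 0, 0, 0, -0.28, 35], [0, 200, 0, 0, 0, -0.3, 35]]}}

```text
time: 13.28
eef_pos: [544.8, 159.6, 260.3]
eef_rot: [0.989, -0.146, -0.0, -0.002]
wrist_force: [-0.4, 0.7, -3.5]
opening: 43.9
gripper_force: 52.0
```

```bash
python3 - <<'E'
from h import *
s=telemetry.get_state();M=R.from_quat(s["eef_rot"]).as_matrix();print(s["time"],s["eef_pos"],s["wrist_force"],M.T.round(4))
G=np.array([[.292,-.9564,0],[.9564,.292,0],[0,0,1]])
y=np.array([-.292,-.9564,0]);x=np.array([.9564,-.292,0]);z=np.array([0,0,-1.])
D=np.stack([x,y,z],1)
print("turn",R.from_matrix(D@M.T).as_rotvec().round(4),"shift",np.round(np.array([544,162.6,63.5])-s["eef_pos"],1))
E
```

```text
13.2833 [544.80662863 159.59335963 260.30133627] [-0.43921347  0.74719063 -3.49507524] [[ 9.572e-01 -2.895e-01 -8.000e-04]
 [-2.895e-01 -9.572e-01 -3.100e-03]
 [ 1.000e-04  3.200e-03 -1.000e+00]]
turn [-0.0032  0.0001 -0.0026] shift [  -0.8    3.  -196.8]
```

>>> {"name": "drive_tool", "arguments": {"plan": [[0, 1, -30, 0, 0, 0, 35], [0, 2, -62, 0, 0, 0, 35], [0, 3, -94, 0, 0, 0, 35], [0, 3, -124, 0, 0, 0, 35], [0, 3, -148, 0, 0, 0, 35], [0, 3, -168, 0, 0, 0, 35], [0, 3, -182, 0, 0, 0, 35], [0, 3, -189, 0, 0, 0, 35]]}}

```text
time: 13.95
eef_pos: [544.5, 158.0, 68.9]
eef_rot: [0.989, -0.148, -0.002, 0.0]
wrist_force: [-0.7, 0.4, -3.2]
opening: 43.8
gripper_force: 52.0
```

>>> {"name": "drive_tool", "arguments": {"plan": [[0, 0, 0, -0.003, 0, 0, 35], [0, 0, 0, -0.003, 0, 0, 35], [0, 0, -1, -0.003, 0, 0, 35], [0, 0, -2, -0.003, 0, 0, 35], [0, 0, -3, -0.003, 0, 0, 35], [0, 0, -4, -0.003, 0, 0, 35], [0, 0, -5, -0.003, 0, 0, 35], [0, 0, -5, -0.003, 0, 0, 35]]}}

```text
time: 14.62
eef_pos: [545.9, 157.9, 65.9]
eef_rot: [0.989, -0.148, 0.0, 0.002]
wrist_force: [0.1, -0.4, -3.4]
opening: 43.5
gripper_force: 52.0
```

>>> {"name": "drive_tool", "arguments": {"plan": [[0, 2, -0.7, 0, 0, 0, 35], [0, 4, -1.4, 0, 0, 0, 35], [0, 4, -2.1, 0, 0, 0, 35], [0, 4, -2.8, 0, 0, 0, 35], [0, 4, -3.5, 0, 0, 0, 35], [0, 4, -4.2, 0, 0, 0, 35], [0, 4, -4.6, 0, 0, 0, 35], [0, 4, -4.6, 0, 0, 0, 35]]}}

```text
time: 15.28
eef_pos: [545.8, 161.9, 61.2]
eef_rot: [0.989, -0.148, 0.0, 0.002]
wrist_force: [-1.1, -0.4, -3.7]
opening: 43.5
gripper_force: 52.0
```

```bash
python3 - <<'E'
from h import *
s=telemetry.get_state();M=R.from_quat(s["eef_rot"]).as_matrix();print(s["wrist_force"],s["torque"],M[:,2])
E
```

```text
[-1.06303469 -0.43008625 -3.65323209] [ 0.05810122 -0.00368013  0.00884955] [-2.13584084e-04 -3.09335445e-03 -9.99995193e-01]
```

No contact yet, so I keep easing down.

>>> {"name": "drive_tool", "arguments": {"plan": [[0, 0, -0.3, 0, 0, 0, 35], [0, 0, -0.6, 0, 0, 0, 35], [0, 0, -0.9, 0, 0, 0, 35], [0, 0, -1.2, 0, 0, 0, 35], [0, 0, -1.2, 0, 0, 0, 35]]}}

```text
time: 15.7
eef_pos: [546.0, 161.9, 60.9]
eef_rot: [0.989, -0.148, 0.0, 0.002]
wrist_force: [-2.4, -1.5, 5.6]
opening: 43.6
gripper_force: 53.1
```

>>> {"name": "drive_tool", "arguments": {"plan": [[0, 0, -0.2, 0, 0, 0, 35], [0, 0, -0.4, 0, 0, 0, 35], [0, 0, -0.6, 0, 0, 0, 35], [0, 0, -0.6, 0, 0, 0, 35]]}}

```text
time: 16.03
eef_pos: [546.0, 161.9, 60.9]
eef_rot: [0.989, -0.148, 0.001, 0.002]
wrist_force: [-3.6, -3.1, 9.4]
opening: 43.4
gripper_force: 53.7
```

>>> {"name": "drive_tool", "arguments": {"plan": [[0, 0, 0.5, 0, 0, 0, 35], [0, 0, 0.8, 0, 0, 0, 44], [0, 0, 0.8, 0, 0, 0, 50], [0, 0, 0.8, 0, 0, 0, 60], [0, 0, 0.8, 0, 0, 0, 75], [0, 0, 0.8, 0, 0, 0, 85], [0, 0, 0.8, 0, 0, 0, 85], [0, 0, 0.8, 0, 0, 0, 85]]}}

```text
time: 16.7
eef_pos: [545.9, 162.1, 60.2]
eef_rot: [0.989, -0.148, 0.0, 0.001]
wrist_force: [-0.3, 0.1, 0.3]
opening: 84.7
gripper_force: 0.0
```

>>> {"name": "drive_tool", "arguments": {"plan": [[0, 0, 0, 0, 0, 0, 85], [0, 0, 6, 0, 0, 0, 85], [0, 0, 18, 0, 0, 0, 85], [0, 0, 40, 0, 0, 0, 85], [0, 0, 70, 0, 0, 0, 85], [0, 0, 105, 0, 0, 0, 85], [0, 0, 140, 0, 0, 0, 85], [0, 0, 170, 0, 0, 0, 85]]}}

```text
time: 17.37
eef_pos: [546.1, 162.4, 234.0]
eef_rot: [0.989, -0.148, 0.001, 0.001]
wrist_force: [1.6, 0.2, -0.4]
opening: 85.0
gripper_force: 0.0
```

>>> {"name": "drive_tool", "arguments": {"plan": [[0, 0, 20, 0, 0, 0, 85], [0, 0, 25, 0, 0, 0, 85], [0, 0, 25, 0, 0, 0, 85], [0, 0, 25, 0, 0, 0, 85]]}}

```text
time: 17.7
eef_pos: [545.5, 161.7, 255.1]
eef_rot: [0.989, -0.148, 0.0, 0.002]
wrist_force: [0.7, -0.4, -0.1]
opening: 85.2
gripper_force: 0.0
```

```bash
python3 - <<'E'
from h import *
s,c,W=wrist();print(s["eef_pos"],s["opening"],s["wrist_force"])
cv2.imwrite("pics/w5.png",c["color"][...,::-1])
q=W[(abs(W[...,0]-544)<85)&(abs(W[...,1]-162)<85)]
for lo,hi in((8,16),(36,48),(106,113),(113,120)):
    k=q[(q[:,2]>lo)&(q[:,2]<hi)]
    if len(k)>9:print(lo,len(k),np.median(k,0).round(1),[np.round(a,1) for a in cv2.minAreaRect(k[:,:2].astype(np.float32))])
E
```

```text
[545.45465117 161.65632638 255.06170858] 85.19304165196814 [ 0.71985896 -0.35913179 -0.14489776]
8 3246 [554.5 159.8  11.4] [array([544.6, 163. ]), array([150.3,  61.5]), np.float64(69.6)]
36 877 [547.2 153.6  41.3] [array([544.9, 162.4]), array([101.6,  22.8]), np.float64(72.9)]
106 948 [546.2 161.9 109.1] [array([545.5, 162.2]), array([42.6, 22.5]), np.float64(72.6)]
113 73 [545.3 162.  115.4] [array([544.7, 162. ]), array([8.4, 8.4]), np.float64(25.7)]
```

View pics/w5.png

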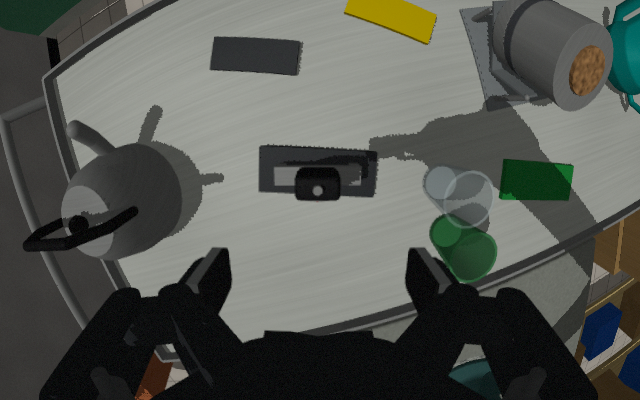

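The gauge stands upright at (318,184) in the middle of its plate, and the kettle, teapot and tumblers look undisturbed.

```bash
python3 -c "
from plant import order
print(order.job_done())"
```

```text
the job is handed in; nothing more can be done
None
```

The gauge was held square on the caddy at about 13 N for 2.7 s, showing roughly 5.5–6 mm of cork left (estimated from camera depth, not read off the dial); it is back upright and released on its zero plate, and the job is handed in, though no verdict came back.

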